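# Close the refill canister's stopcock

### The job

On the shop counter, the stopcock of the square canister has been left open, with its tapered plug standing up out of its seat. Take the plug by its bar and, in one motion, turn it clockwise (seen from above) while pressing it down - both together, not one after the other - until the bar lies square across the outlet pipe and the plug is fully home, then let go so that it holds by itself. Leave the round canister's tap closed as it is.

Things in the scene. Friction and masses are not known exactly. Their poses are not given: they have to be found in the camera images.
- plug_grip (a point): Centre of the plug's grip bar: steel, 60 mm long, 14 thick, 34 tall, on a 16 mm neck 12 mm tall over a 38 mm round collar (its top 29 mm below this point). It lies on the plug's vertical turning axis, 189 mm above the counter when the plug is home (collar on the barrel's rim), up to 203 mm when raised. Own axes, turning with the plug: y along the bar, x across its thickness, z up.
- square_unit: The fixed unit to work on; origin on the counter under the plug's axis, place and yaw vary. From the brass barrel (40 mm wide, rim 155 mm up) a level pipe runs along +y to a square white canister on a wooden stand: near face 110 mm from the axis, 170 mm along x, 150 along y, cap and handle up to 251 mm high. On the -y side a spout over a 90 mm drip dish. z up.
- plug_press (a joint): How far the plug has been pressed down, in m: 0 = raised by the full 14 mm, 0.014 = fully home (hard stop). It moves straight down against about 6 N of friction and stays where it is left; starts at 0 to 0.003.
- plug_turn (a joint): Turn of the plug in rad: 0 = bar along the outlet pipe (open), 1.571 = bar square across the pipe (closed); grows clockwise seen from above, limits 0 and 2.0. About 0.1 N m of friction; it stays where it is left. Starts at 0.15 to 0.6.
- other_turn (a joint): Turn of the plug on the other tap, the one with the round white canister (same barrel, bar and pipe), already home and closed: about 1.571 with the same meaning. To be left alone.

How it is judged:
On the way:
1. the plug is going down and round together: at some moment it has been turned to between 0.75 and 1.38 rad (11 to 47 degrees short of closed) while pressed down between 4 and 11 mm of its 14 mm (value of joint plug_turn between 0.75 and 1.38 rad and value of joint plug_press between 0.004 and 0.011 m).
At the end, for the whole second after the job is handed in: The square canister's plug is pressed home to within 3 mm and its bar lies square across the pipe to within 12 degrees, holding by itself; the round canister's tap is still closed to within 12 degrees (value of joint plug_press above 0.011 m and value of joint plug_turn between 1.36 and 1.78 rad and value of joint other_turn between 1.36 and 1.78 rad); the robot touches nothing.
It fails at once if the round canister's tap is turned more than 12 degrees from closed (value of joint other_turn below 1.36 rad or value of joint other_turn above 1.78 rad).
It also fails if it takes over 35 s, if anything falls off the work surface, if the arm or the gripper's body presses on something with over 40 N, if the wrist force passes 120 N, or if a joint passes its speed limit or range.

### The arm

A 6-joint arm with a two-finger parallel gripper is mounted at the origin on the work surface. World frame = base frame: x ahead of the robot, y to its left, z up, the work surface at z = 0. Lengths are in m, angles in rad, forces in N, time in s.
With the tool pointing down it reaches from about 0.3 to 0.775 m from the base axis. Payload 14.6 kg.
Tool frame: the origin (TCP) lies at the very end of the fingers, on their centre line; the grasp point (between the pads) lies 19 mm behind it; y points along the fingers, z is the direction in which the jaws open and shut, and the axes are right-handed (so a half turn about y gives the same grasp; the last joint's range is limited). The gripper opens to 94 mm and grips with 3 to 60 N. Pads are 16 mm wide; open, the fingers measure 119 mm over their backs; the gripper's body (75 mm by 177 mm) begins 78 mm behind the grasp point.
Start: joints at [-0.067, 0.3, 1.521, -0, 1.321, -0.067], TCP at [0.55, -0, 0.205] pointing down, gripper open.
Joint ranges: [-3.03, 3.03], [-0.79, 2.21], [0.23, 2.52], [-1.04, 4.18], [0, 3.07], [-2.55, 2.55]. Speed limits (rad/s): [2.22, 2.22, 2.57, 3.14, 3.14, 3.14].

### API

Orientations are given as [roll, pitch, yaw] about the fixed x, y, z axes, in that order (R = Rz(yaw) Ry(pitch) Rx(roll)).
In Python, from station import get_obs, camera, hand_in, masks_of gives the robot as it stands.
- The arm moves only by the shell command python3 -m jog 'ROWS' [FORCE]. ROWS is text: rows parted by semicolons, each of 7 numbers parted by spaces: the shift along the world's x, y, z in mm, then the turn, a rotation vector about the world's x, y, z in degrees, then the closure, from 0 (fully open) to 1 (shut). A call has 1 to 10 rows; each row is the pose to reach, as a shift and turn from the pose measured when the call began; what a row does not reach only later rows make up. A row lasts 1/12 s, in which the tool goes at most 41.7 mm and 7.16 degrees, less where a joint would pass 70% of its speed; a pose out of reach is approached as far as the arm can. A call with a gripper value outside its range is refused whole. The fingers move at their own pace and stop on an object; FORCE is the grip in N (left out, the last holds). Time passes only in rows, so rows that repeat a pose let the fingers close. It gives the time, the measured TCP pose, the force and the opening at its end, in the units of the state.
- get_obs(): the state, without advancing time (a new reading comes with each control period).
- camera(name): name is "scene" or "side" or "wrist"; returns a dict with "img" (384x512x3 uint8, red, green, blue), "range_z" (384x512 float32, m along the optical axis (not along the pixel's ray), 0 where there is no reading), "fx", "fy", "cx", "cy" (pixels), "k1" (the pictures are not rectified: a ray, as slopes to the right and down, at radius r is drawn at 1 + k1 r^2 times it, then the intrinsics apply), "rvec" (rotation vector, rad) and "tvec" (3), from world to camera coordinates, as OpenCV has them. Camera axes: x right, y down, z forward; pixel columns grow to the right and rows downward; lengths in m; the calibration is good to about 2 mm. A picture is of the moment at which its call begins.
- hand_in(): hands the job in, once; it reports no verdict.
Trained networks look in the newest picture that a camera, given by its name, has taken for a name from the list of things; names that differ only in an ending like _2 or _b are one class to them, and where a whole thing is asked for, a point or a joint stands for the part that bears it (a point fixed in the world has none). Each returns a list of dicts, best first, with "conf" (0 to 1); they miss things now and then, are a little off and sometimes report something else, mostly with a low value. They report only what shows in the picture. A call takes as long as a camera call.
- masks_of(thing, camera): "mask" (384x512 bool, what is visible of it) and "extent" ([left, top, right, bottom] in pixels, round what is visible of it).
The state is a dict: "time_s": time; "qpos": joint angles; "joint_vel": joint speeds; "tau": joint torques, N m; "ee_pos": TCP position; "eef_rot": TCP orientation; "force": force on the tool from outside, world axes, zero at the start; "moment": the same for the moment, N m; "grip_width": finger opening in m.
Only numpy, scipy, OpenCV 4.12 (cv2) and the standard library are available. Lean on these libraries where they do the work, as an engineer would, in place of code of your own. Each camera call takes 0.05 s, during which the arm holds its last target.

## Working session

There is one attempt and no reset: what is moved stays moved. The work goes in short steps, Python scripts to look and compute and a shell command to move; the robot and the scene stay as the last step left them, time stands still between calls to the robot, and variables do not carry over. Pictures are saved under pics/ and viewed, and the job is handed in when it is done.

```bash
mkdir -p pics; ls; cat > h.py <<'E'
import numpy as np,cv2,pickle
from station import *
def snap(n):
    c=camera(n); pickle.dump(c,open(n+'.pkl','wb')); return c
def world(c,us,vs):
    us=np.asarray(us,int);vs=np.asarray(vs,int)
    z=c['range_z'][vs,us]
    K=np.array([[c['fx'],0,c['cx']],[0,c['fy'],c['cy']],[0,0,1.]])
    p=cv2.undistortPoints(np.stack([us,vs],1).astype(np.float64)[:,None],K,np.array([c['k1'],0,0,0.]))[:,0]
    P=np.c_[p*z[:,None],z]
    R=cv2.Rodrigues(np.array(c['rvec'],float))[0]
    W=(P-np.array(c['tvec']))@R
    W[z==0]=np.nan
    return W
E
python3 - <<'E'
from h import *
o=get_obs();print({k:np.round(v,3) for k,v in o.items()})
for n in ['scene','side','wrist']:
    c=snap(n); im=c['img'][...,::-1].copy()
    for t,col in [('plug_grip',(0,0,255)),('square_unit',(0,255,0)),('other_turn',(255,0,0))]:
        for m in masks_of(t,n):
            print(n,t,round(m['conf'],2),m['extent'])
            v,u=np.nonzero(m['mask']); W=world(c,u,v); print(np.round(np.nanmedian(W,0),3),len(u))
            e=[int(x) for x in m['extent']];cv2.rectangle(im,(e[0],e[1]),(e[2],e[3]),col,1)
    cv2.imwrite(f'pics/{n}0.png',im)
E
```

```text
pics
{'time_s': np.float64(0.0), 'qpos': array([-0.067,  0.3  ,  1.522, -0.   ,  1.321, -0.067]), 'joint_vel': array([-0.   , -0.   ,  0.   , -0.001,  0.001, -0.002]), 'tau': array([-2.0000e-03, -5.3181e+01, -3.5274e+01,  7.1000e-02,  2.4000e-02,
       -0.0000e+00]), 'ee_pos': array([0.55 , 0.   , 0.205]), 'eef_rot': array([-1.572,  0.   , -1.571]), 'force': array([ 0.039,  0.538, -0.565]), 'moment': array([-0.017, -0.016, -0.027]), 'grip_width': np.float64(0.094)}
scene plug_grip 0.58 [91.9, 150.7, 124.8, 179.1]
[ 0.46  -0.29   0.215] 304
scene square_unit 0.85 [94.7, 127.0, 246.2, 237.9]
[ 0.511 -0.134  0.223] 9633
scene square_unit 0.32 [374.8, 131.1, 396.7, 168.2]
[0.514 0.242 0.194] 470
scene other_turn 0.78 [374.5, 130.2, 397.0, 168.4]
[0.514 0.242 0.194] 527
side plug_grip 0.67 [93.4, 178.1, 118.9, 199.5]
[ 0.46  -0.294  0.214] 304
side square_unit 0.67 [94.6, 153.4, 232.2, 263.6]
[ 0.52  -0.134  0.22 ] 8894
side square_unit 0.66 [96.8, 180.7, 120.1, 198.2]
[ 0.462 -0.291  0.215] 279
side other_turn 0.75 [339.9, 153.0, 360.5, 181.1]
[0.515 0.243 0.192] 372
wrist square_unit 0.75 [71.6, 197.9, 330.0, 369.5]
[ 0.521 -0.052  0.205] 18541
```

View pics/scene0.png

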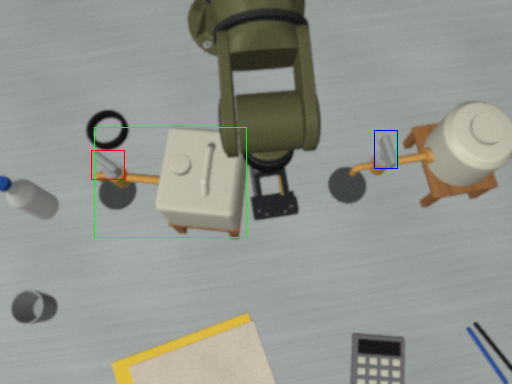

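View pics/side0.png

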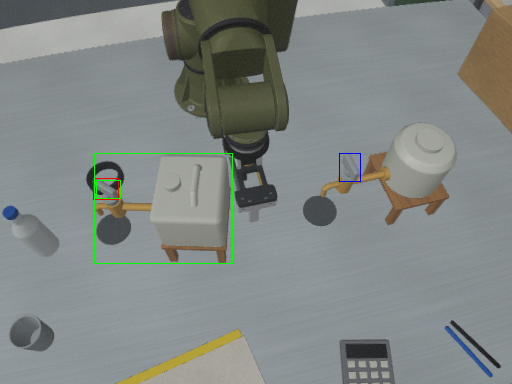

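View pics/wrist0.png

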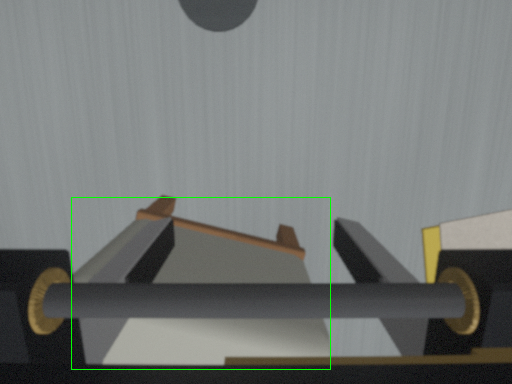

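```bash
python3 - <<'E'
from h import *
for n in ['scene','side']:
    c=pickle.load(open(n+'.pkl','rb'))
    im=c['img'][120:260,60:260,::-1] if n=='scene' else c['img'][150:290,60:260,::-1]
    cv2.imwrite(f'pics/{n}0z.png',cv2.resize(im,None,fx=4,fy=4,interpolation=cv2.INTER_CUBIC))
    # bar points: 3D, all pixels within 6cm of (.46,-.29) z>.17
    v,u=np.mgrid[0:384,0:512]; W=world(c,u.ravel(),v.ravel())
    for lo,hi in [(.20,.24),(.165,.19)]:
        s=(np.hypot(W[:,0]-.46,W[:,1]+.29)<.06)&(W[:,2]>lo)&(W[:,2]<hi); P=W[s]
        if len(P)<5: continue
        (cx,cy),(w,h),a=cv2.minAreaRect(P[:,:2].astype(np.float32)*1000)
        print(n,lo,len(P),P.mean(0).round(4),'top',np.percentile(P[:,2],95).round(4),(cx,cy,w,h,a))
E
```

```text
scene 0.2 247 [ 0.458  -0.2907  0.214 ] top 0.2178 (455.51727294921875, -292.5365295410156, 59.08060073852539, 14.470621109008789, 44.657630920410156)
scene 0.165 142 [ 0.4584 -0.2928  0.1716] top 0.187 (458.8919677734375, -291.1733093261719, 46.44576644897461, 35.78750991821289, 19.687355041503906)
side 0.2 219 [ 0.4593 -0.2919  0.2144] top 0.2192 (455.7079162597656, -292.74639892578125, 62.85415267944336, 14.986547470092773, 46.201454162597656)
side 0.165 113 [ 0.4638 -0.2969  0.1736] top 0.1878 (460.8505859375, -294.4182434082031, 49.21954345703125, 30.485490798950195, 81.21109008789062)
```

```bash
python3 - <<'E'
from h import *
for n in ['scene','side']:
    c=pickle.load(open(n+'.pkl','rb'))
    v,u=np.mgrid[0:384,0:512]; W=world(c,u.ravel(),v.ravel())
    box=(W[:,0]>.38)&(W[:,0]<.66)&(W[:,1]>-.3)&(W[:,1]<0.03)
    near=box&(W[:,1]<-.05)
    h,e=np.histogram(W[near,2],bins=np.arange(.1,.27,.005)); 
    zt=e[h.argmax()]; print(n,'top z',zt)
    s=box&(abs(W[:,2]-zt-.0025)<.006)&(W[:,1]<-.045)&(W[:,1]>-.22)
    m=np.zeros(384*512,np.uint8); m[s]=1; nn,l,st,_=cv2.connectedComponentsWithStats(m.reshape(384,512)); k=1+st[1:,4].argmax()
    P=W[(l.ravel()==k)][:,:2]*1000
    # far-from-robot-arm edges: left (near-face) edge: min y per x-bin ; front edge: max x per y-bin
    def edge(P,ax,sgn):
        b=np.round(P[:,ax]/5); out=[]
        for q in np.unique(b)[3:-3]:
            r=P[b==q]; out.append(r[(sgn*r[:,1-ax]).argmax()])
        out=np.array(out,np.float32); vx,vy,x,y=cv2.fitLine(out,cv2.DIST_HUBER,0,.01,.01).ravel(); return np.degrees(np.arctan2(vy,vx)),(x,y)
    print('left edge',edge(P,0,-1),'front edge',edge(P,1,1),'back',edge(P,1,-1))
    print(cv2.minAreaRect(P.astype(np.float32)))
    # pipe
    s=(W[:,1]>-.26)&(W[:,1]<-.2)&(W[:,0]>.42)&(W[:,0]<.5)&(W[:,2]>.1)&(W[:,2]<.16); Q=W[s][:,:2].astype(np.float32)*1000
    print('pipe',len(Q),cv2.fitLine(Q,cv2.DIST_HUBER,0,.01,.01).ravel())
    s=(np.hypot(W[:,0]-.456,W[:,1]+.2926)<.05)&(W[:,2]>.208)&(W[:,2]<.23); B=W[s][:,:2].astype(np.float32)*1000
    vx,vy,x,y=cv2.fitLine(B,cv2.DIST_HUBER,0,.01,.01).ravel(); print('bar',np.degrees(np.arctan2(vy,vx)),x,y)
E
```

```text
scene top z 0.2200000000000001
left edge (np.float32(-13.543442), (np.float32(489.10294), np.float32(-184.96501))) front edge (np.float32(76.01614), (np.float32(583.6179), np.float32(-126.01358))) back (np.float32(75.02304), (np.float32(418.52957), np.float32(-116.96911)))
((502.6350402832031, -114.90869140625), (146.18807983398438, 166.06605529785156), 75.45935821533203)
pipe 210 [ 2.7444017e-01  9.6160418e-01  4.7280005e+02 -2.3514241e+02]
bar 44.96578 456.74762 -291.44687
side top z 0.22500000000000012
left edge (np.float32(-13.506516), (np.float32(491.3326), np.float32(-182.65642))) front edge (np.float32(75.48799), (np.float32(581.4323), np.float32(-129.18748))) back (np.float32(78.208), (np.float32(421.3053), np.float32(-107.77524)))
((502.44781494140625, -114.22399139404297), (141.46974182128906, 164.9420623779297), 75.43451690673828)
pipe 170 [ 2.6330894e-01  9.6471155e-01  4.7407874e+02 -2.3561360e+02]
bar 47.612 458.69794 -291.82205
```

View pics/side0z.png

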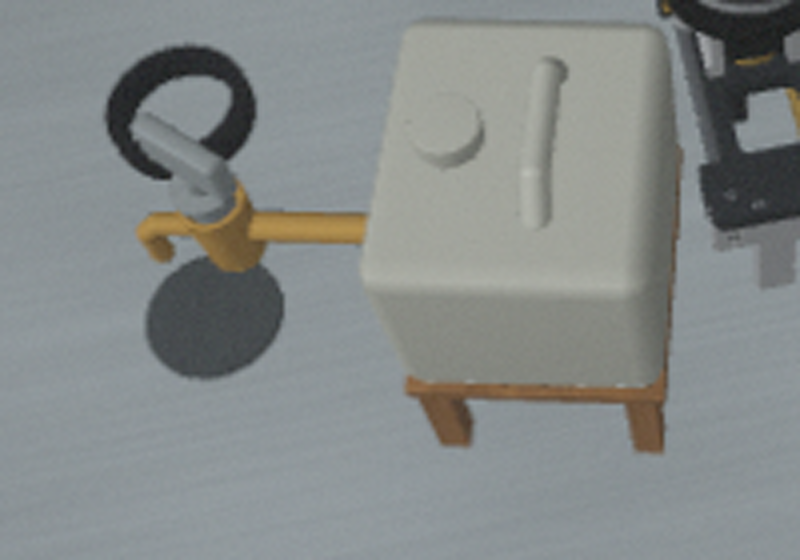

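```bash
python3 -m jog '0 0 40 0 0 0 0; 0 0 80 0 0 0 0; 0 -10 115 0 0 0 0; -20 -50 120 0 0 -7 0; -40 -90 120 0 0 -14 0; -60 -130 120 0 0 -21 0; -75 -170 120 0 0 -28 0; -85 -210 120 0 0 -35 0; -94 -250 120 0 0 -42 0; -94 -288 120 0 0 -45 0'
```

```text
time_s: 1.43
ee_pos: [0.4548, -0.2844, 0.3262]
eef_rot: [-1.57, 0.0, -2.364]
force: [0.2, 0.1, 0.7]
grip_width: 0.0937
```

```bash
python3 -m jog '1.5 -8.5 -20 0 0 1 0; 1.5 -8.5 -50 0 0 1 0; 1.5 -8.5 -80 0 0 1 0; 1.5 -8.5 -80 0 0 1 0'; python3 - <<'E'
from h import *
c=snap('wrist'); cv2.imwrite('pics/w1.png',c['img'][...,::-1])
c=snap('side'); cv2.imwrite('pics/s1.png',cv2.resize(c['img'][100:290,40:300,::-1],None,fx=3,fy=3))
E
```

```text
time_s: 1.77
ee_pos: [0.4546, -0.2921, 0.2408]
eef_rot: [-1.578, -0.001, -2.347]
force: [-0.1, 0.2, -0.4]
grip_width: 0.0939
```

View pics/w1.png

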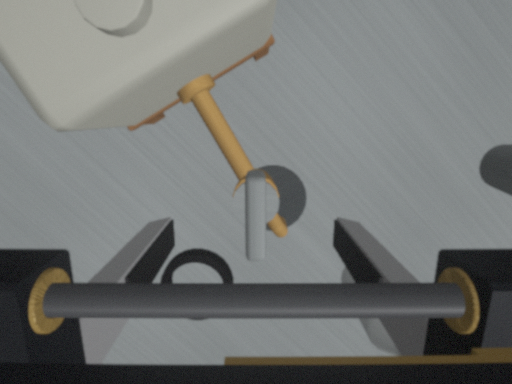

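View pics/s1.png

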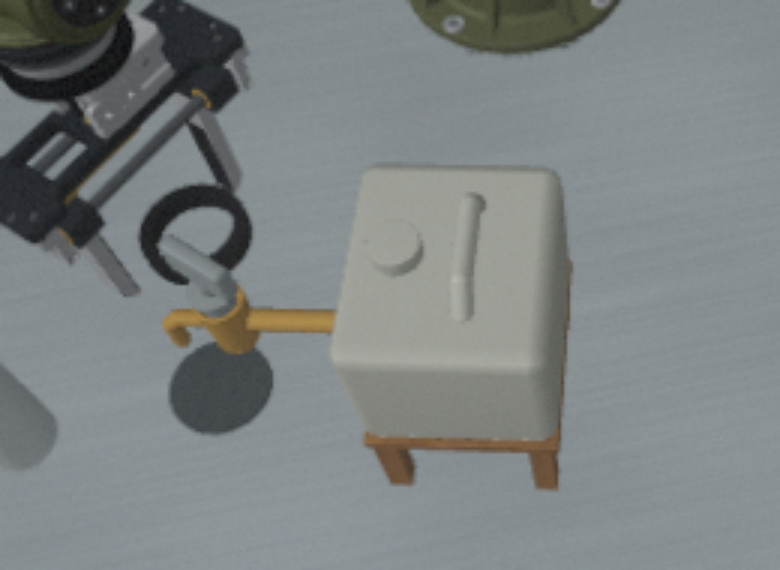

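The wrist view shows the bar vertical at column 256, centred between the fingers; the pipe runs to the upper left. The side view shows the gripper above the bar.

```bash
python3 - <<'E'
from h import *
c=pickle.load(open('wrist.pkl','rb'))
v,u=np.mgrid[100:275,150:330]; W=world(c,u.ravel(),v.ravel())
s=(W[:,2]>.205)&(W[:,2]<.23)&(np.hypot(W[:,0]-.456,W[:,1]+.2926)<.05);B=W[s]*1000
print(len(B),np.median(B[:,2]),cv2.minAreaRect(B[:,:2].astype(np.float32)))
s=(W[:,2]>.1)&(W[:,2]<.16)&(v.ravel()<180)&(v.ravel()>105)&(np.hypot(W[:,0]-.456,W[:,1]+.2926)>.025)&(np.hypot(W[:,0]-.456,W[:,1]+.2926)<.09);Q=W[s]*1000
l=cv2.fitLine(Q[:,:2].astype(np.float32),cv2.DIST_HUBER,0,.01,.01).ravel();print(len(Q),l,np.degrees(np.arctan2(l[1],l[0])))
E
```

```text
1747 215.75343632571034 ((454.7069396972656, -292.375732421875), (59.39508056640625, 13.675558090209961), 45.85403060913086)
1417 [ 2.2093230e-01  9.7528917e-01  4.6961948e+02 -2.3748076e+02] 77.2362
```

```bash
python3 -m jog '0.5 -0.5 -20 -0.5 0 0 0; 0.5 -0.5 -40 -0.5 0 0 0; 0.5 -0.5 -57 -0.5 0 0 0; 0.5 -0.5 -57 -0.5 0 0 0.5; 0.5 -0.5 -57 -0.5 0 0 1; 0.5 -0.5 -57 -0.5 0 0 1; 0.5 -0.5 -57 -0.5 0 0 1; 0.5 -0.5 -57 -0.5 0 0 1; 0.5 -0.5 -57 -0.5 0 0 1' 45; python3 - <<'E'
from h import *
o=get_obs();print(o['force'],o['moment'],o['ee_pos'],o['grip_width'])
E
```

```text
time_s: 2.62
ee_pos: [0.457, -0.2935, 0.1907]
eef_rot: [-1.563, -0.006, -2.346]
force: [-0.3, -0.1, 0.2]
grip_width: 0.0576
[-0.27122121 -0.14485518  0.17504859] [-0.01184123  0.07453464  0.02560797] [ 0.45702504 -0.29348481  0.19067944] 0.05764827707266352
```

```bash
python3 -m jog '-1.5 0.5 -6 0 0 0 1; -1.5 0.5 -7 0 0 0 1; -1.5 0.5 -7 0 0 0 1; -1.5 0.5 -7 0 0 0 1; -1.5 0.5 -7 0 0 0 1; -1.5 0.5 -7 0 0 0 1; -1.5 0.5 -7 0 0 0 1; -1.5 0.5 -7 0 0 0 1; -1.5 0.5 -7 0 0 0 1; -1.5 0.5 -7 0 0 0 1' 45; python3 - <<'E'
from h import *
o=get_obs();print(o['force'],o['moment'],o['ee_pos'],o['grip_width'])
E
```

```text
time_s: 3.45
ee_pos: [0.4554, -0.2929, 0.1837]
eef_rot: [-1.564, -0.006, -2.346]
force: [-1.5, 2.7, 3.1]
grip_width: 0.0137
[-1.46472501  2.66339697  3.14648821] [0.75751041 0.88468266 0.05976514] [ 0.45538813 -0.29285869  0.18371832] 0.01368610885737111
```

```bash
python3 -m jog '0 0 -1.2 0 0 -6 1; 0 0 -2.4 0 0 -12 1; 0 0 -3.6 0 0 -18 1; 0 0 -4.8 0 0 -24 1; 0 0 -6 0 0 -30 1; 0 0 -6 0 0 -30 1' 50; python3 - <<'E'
from h import *
o=get_obs();print(o['force'],o['moment'],o['ee_pos'],o['eef_rot'],o['grip_width'])
c=snap('side'); cv2.imwrite('pics/s2.png',cv2.resize(c['img'][100:290,40:300,::-1],None,fx=3,fy=3))
c=snap('wrist'); cv2.imwrite('pics/w2.png',c['img'][...,::-1])
E
```

```text
time_s: 3.95
ee_pos: [0.4556, -0.2932, 0.178]
eef_rot: [-1.563, -0.005, -2.875]
force: [1.2, -2.7, 2.5]
grip_width: 0.0135
[ 1.15785994 -2.70291068  2.52528709] [ 0.30529237  0.29216831 -0.10652274] [ 0.45560218 -0.29322405  0.17798926] [-1.56263334 -0.00533496 -2.87484933] 0.013471540735741028
```

View pics/w2.png

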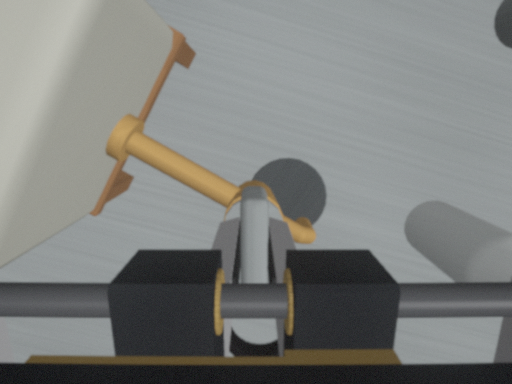

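View pics/s2.png

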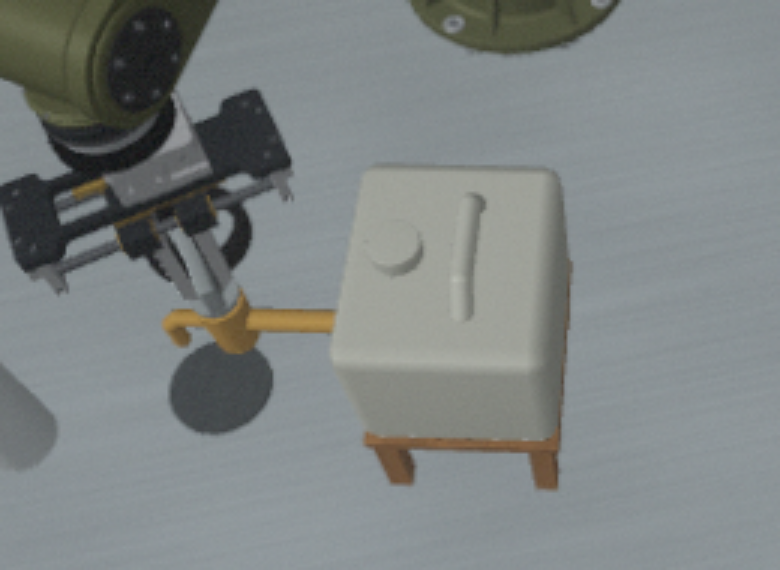

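```bash
python3 - <<'E'
from h import *
c=pickle.load(open('wrist.pkl','rb'))
v,u=np.mgrid[190:275,246:266]; W=world(c,u.ravel(),v.ravel())
print(np.round(W.reshape(85,20,3)[::8,10]*1000,1))
c=pickle.load(open('side.pkl','rb'))
v,u=np.mgrid[150:215,80:140]; W=world(c,u.ravel(),v.ravel())
s=(W[:,2]>.19)&(W[:,2]<.215)&(np.hypot(W[:,0]-.456,W[:,1]+.2926)<.03);print(s.sum(),np.percentile(W[s,2],[10,50,90]))
E
```

```text
[[ 483.7 -286.   191.5]
 [ 483.4 -285.8  207.6]
 [ 480.3 -286.6  210.2]
 [ 476.8 -287.6  211. ]
 [ 472.9 -288.7  210.9]
 [ 468.9 -289.9  210.5]
 [ 465.1 -290.9  210.8]
 [ 460.6 -292.2  209.7]
 [ 457.  -293.2  210.7]
 [ 453.1 -294.3  211.1]
 [ 448.7 -295.5  210.6]]
264 [0.19536474 0.21016257 0.21305593]
```

```bash
python3 -m jog '0 0 -1.2 0 0 -6 1; 0 0 -2.4 0 0 -12 1; 0 0 -3.6 0 0 -18 1; 0 0 -4.8 0 0 -24 1; 0 0 -6 0 0 -29.5 1; 0 0 -7 0 0 -29.5 1; 0 0 -7 0 0 -29.5 1'; python3 - <<'E'
from h import *
o=get_obs();print(o['force'],o['moment'],o['ee_pos'],o['eef_rot'],o['grip_width'])
c=snap('wrist'); cv2.imwrite('pics/w3.png',c['img'][...,::-1])
v,u=np.mgrid[190:275,246:266]; W=world(c,u.ravel(),v.ravel())
print(np.round(W.reshape(85,20,3)[::8,10]*1000,1))
E
```

```text
time_s: 4.63
ee_pos: [0.4558, -0.2938, 0.1725]
eef_rot: [-1.561, -0.003, 2.905]
force: [-4.5, -1.9, 15.1]
grip_width: 0.0138
[-4.45555907 -1.92797193 15.06901886] [ 0.63106482  0.94189635 -0.12414146] [ 0.4558073  -0.29384508  0.17253889] [-1.56147565 -0.00341887  2.90461358] 0.013833651618380004
[[ 483.2 -301.1  184.8]
 [ 483.2 -300.9  201.5]
 [ 480.5 -300.1  205.7]
 [ 476.5 -299.2  204.9]
 [ 472.5 -298.2  204.6]
 [ 468.6 -297.3  204.8]
 [ 464.4 -296.3  204.3]
 [ 460.8 -295.4  205.3]
 [ 456.5 -294.4  204.9]
 [ 452.6 -293.4  205.3]
 [ 448.3 -292.4  205.2]]
```

```bash
python3 -m jog '0 0 -2 0 0 -0.5 1; 0 0 -4 0 0 -0.5 1; 0 0 -4 0 0 -0.5 1'; python3 - <<'E'
from h import *
o=get_obs();print(o['force'],o['moment'],o['ee_pos'],o['eef_rot'],o['grip_width'])
E
```

```text
time_s: 4.93
ee_pos: [0.4562, -0.2941, 0.1723]
eef_rot: [-1.56, -0.0, 2.9]
force: [-13.2, 5.8, 36.9]
grip_width: 0.0135
[-13.19448019   5.83561096  36.90372453] [2.23084203 2.49938268 0.05578407] [ 0.45617912 -0.2941441   0.17225191] [-1.56025375e+00 -2.10626793e-04  2.90009942e+00] 0.013547382631601561
```

On the hard stop (37 N, no further travel). Next I relax and open the gripper.

```bash
python3 -m jog '0 0 0 0 0 0 1; 0 0 0 0 0 0 0.8; 0 0 0 0 0 0 0.5; 0 0 0 0 0 0 0; 0 0 0 0 0 0 0; 0 0 0 0 0 0 0; 0 0 0 0 0 0 0; 0 0 0 0 0 0 0; 0 0 0 0 0 0 0; 0 0 0 0 0 0 0'; python3 -m jog '0 0 0 0 0 0 0;0 0 0 0 0 0 0;0 0 0 0 0 0 0;0 0 10 0 0 0 0; 0 0 35 0 0 0 0; 0 0 70 0 0 0 0; 0 0 100 0 0 0 0; 0 0 130 0 0 0 0; 0 0 130 0 0 0 0'
python3 - <<'E'
from h import *
o=get_obs();print(o['force'],o['ee_pos'],o['grip_width'])
c=snap('wrist'); cv2.imwrite('pics/w4.png',c['img'][...,::-1])
for n in ['wrist','side','scene']:
    c=snap(n)
    v,u=np.mgrid[0:384,0:512]; W=world(c,u.ravel(),v.ravel())
    s=(W[:,2]>.195)&(W[:,2]<.22)&(np.hypot(W[:,0]-.456,W[:,1]+.293)<.045);B=W[s]*1000
    if len(B)>5: print(n,len(B),np.median(B[:,2]),cv2.minAreaRect(B[:,:2].astype(np.float32)))
    s=(W[:,2]>.1)&(W[:,2]<.15)&(W[:,1]>-.26)&(W[:,1]<-.205)&(W[:,0]>.42)&(W[:,0]<.5);Q=W[s]*1000
    if len(Q)>5: l=cv2.fitLine(Q[:,:2].astype(np.float32),cv2.DIST_HUBER,0,.01,.01).ravel();print('pipe',len(Q),np.degrees(np.arctan2(l[1],l[0])))
E
```

```text
time_s: 5.77
ee_pos: [0.4562, -0.2941, 0.1722]
eef_rot: [-1.56, -0.0, 2.9]
force: [0.2, 0.7, 0.4]
grip_width: 0.0688
time_s: 6.52
ee_pos: [0.4572, -0.2948, 0.3092]
eef_rot: [-1.557, 0.008, 2.9]
force: [0.4, 0.4, 0.2]
grip_width: 0.0939
[0.44035609 0.41163015 0.22245956] [ 0.45716413 -0.29482044  0.30916266] 0.09387816227527984
wrist 997 205.2445533407736 ((455.32928466796875, -292.96990966796875), (13.785768508911133, 58.71015167236328), 76.28704071044922)
pipe 810 73.86197
side 201 205.7791628656414 ((456.9194641113281, -293.08709716796875), (15.000868797302246, 60.822731018066406), 75.54451751708984)
pipe 167 76.024956
scene 230 204.60107929283697 ((455.1247253417969, -292.5295715332031), (13.048571586608887, 60.715728759765625), 77.06746673583984)
pipe 209 74.485085
```

View pics/w4.png

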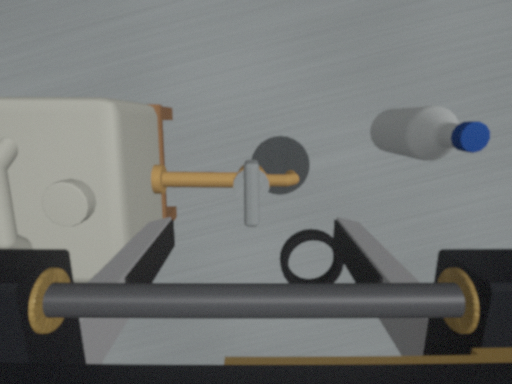

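The bar (column 251, rows 160–225) lies square across the horizontal pipe. It measures home at about 205 mm top height, and the gripper is clear.

```bash
python3 -c "
from station import *
print(hand_in())"
```

```text
the job is handed in; nothing more can be done
None
```

I closed the square canister's stopcock and handed the job in at about 6.7 s. `hand_in()` gives no verdict, so this rests on my own checks.

- **Motion:** I gripped the plug by its bar and turned it about 60° clockwise while pressing it down, in two coupled calls. I stopped halfway to look. There the turn was about 1.05 rad and the press about 6–9 mm, which is inside the required window.
- **Home:** At the end I pressed until the plug stopped moving, at about 37 N downward. The highest wrist force I read was about 40 N.
- **After letting go:** The bar lies about 89° from the pipe. Its top is at about 205 mm, against 206 mm expected when home. The gripper is clear, 130 mm above, and reads near-zero force.
- **Disagreements:** The three cameras put the pipe direction anywhere from 73.9° to 76.0°, and their bar-top heights differ by about 1 mm. Both spreads are well within the 12° and 3 mm limits.
- **Round canister's tap:** I never went near it, and did not re-measure it at the end.

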